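# Show a glass sample's frosted label end to the label reader

### The arm

A 7-joint arm with a two-finger parallel gripper is mounted at the origin on the work surface. World frame = base frame: x ahead of the robot, y to its left, z up, the work surface at z = 0. Lengths are in m, angles in rad, forces in N, time in s.
With the tool pointing down it reaches from about 0.35 to 0.9 m from the base axis. Payload 7.2 kg.
Tool frame: the origin (TCP) lies on the mounting face of the last link; the fingertips stand 182 mm ahead of it and the grasp point (between the pads) lies 163 mm ahead of it; z points along the fingers, y is the direction in which the jaws open and shut (so a half turn about z gives the same grasp; the last joint's range is limited). The gripper opens to 88 mm and grips with 3 to 60 N. Pads are 20 mm wide; open, the fingers measure 115 mm over their backs; the gripper's body (75 mm by 178 mm) begins 61 mm behind the grasp point.
Start: joints at [-1.278, 0.411, -0.013, 1.596, 0.006, 1.134, -0.082], TCP at [0.221, 0.585, 0.405] pointing down, gripper open.
Joint ranges: [-2.95, 2.95], [-0.29, 1.99], [-1.47, 1.44], [0.14, 2.54], [-1.03, 4.17], [0.13, 1.85], [-2.86, 2.86]. Speed limits (rad/s): [2.39, 2.39, 3.01, 3.01, 3.14, 3.14, 3.14].

### API

Orientations are given as a rotation vector (axis times angle).
In Python, from cell import get_state, optics, bot gives the robot as it stands.
- The arm moves only by the tool drive_tool, never from a script. Its argument "deltas" is text: rows parted by semicolons, each of 7 numbers parted by spaces: the closure, from 0 (fully open) to 1 (shut), then the shift along the world's x, y, z in units of 40 mm (1.0 is 40 mm), then the turn, a rotation vector about the world's x, y, z in units of 6 degrees (1.0 is 6 degrees). In form: gripper tx ty tz ax ay az; .... A call has 1 to 8 rows; each row is the pose to reach, as a shift and turn from the pose commanded when the call began; what a row does not reach only later rows make up. A row lasts 1/12 s, in which the tool goes at most 41.7 mm and 7.16 degrees, less where a joint would pass 70% of its speed; a pose out of reach is approached as far as the arm can. A call with a gripper value outside its range is refused whole. The fingers move at their own pace and stop on an object; "force" is the grip in N (left out, the last holds). Time passes only in rows, so rows that repeat a pose let the fingers close. It gives the time, the measured TCP pose, the force and the opening at its end, in the units of the state.
- get_state(): the state, without advancing time (a new reading comes with each control period).
- optics.camera(name): name is "side" or "top"; returns (picture, depth): 400x640x3 uint8, red, green, blue; 400x640 float32, m along the optical axis (not along the pixel's ray), 0 where there is no reading.
- optics.camera_info(name): a dict with "K" (3x3 intrinsics, pixels), "R" (3x3) and "t" (3): a world point X has camera coordinates R X + t. Camera axes: x right, y down, z forward; pixel columns grow to the right and rows downward; lengths in m; the calibration is good to about 2 mm. A picture is of the moment at which its call begins. camera_info takes no time and is no camera call.
- bot.job_done(): hands the job in, once; it reports no verdict.
The state is a dict: "clock": time; "joint_positions": joint angles; "qd": joint speeds; "effort": joint torques, N m; "tcp_pos": TCP position; "tcp_rot": TCP orientation; "ft_force": force on the tool from outside, world axes, zero at the start; "torque": the same for the moment, N m; "finger_gap": opening from 0.0 (shut) to 1.0 (fully open).
Only numpy, scipy, OpenCV 4.12 (cv2) and the standard library are available. Lean on these libraries where they do the work, as an engineer would, in place of code of your own. Each camera call takes 0.05 s, during which the arm holds its last target. There are 200 camera calls.

### The job

Take the tape measure off the strip of glass and put it in the shallow grey tray. Then find the frosted label end of the strip by the small notch in one corner, pick the strip up by its clear part and present it label up to the label reader: frosted end straight in from the reader's open front, level, centred under the lens and about midway between foot and head, touching no part of the reader. Finish holding it still there, and leave the other things on the desk where they are.

Things in the scene. Friction and masses are not known exactly. Their poses are not given: they have to be found in the camera images.
- sample: strip of glass, 150 x 50 x 6 thick mm, about 110 g, lying label side up along the wooden rest, centred on it. Origin: centre of its underside. x runs along its length towards the frosted end, z up out of the label side. The frosted label end covers x from +30 to +75 mm; a notch 13 x 13 mm is cut from its corner at +x, +y. The rest of the strip (x -75 to +30) is clear glass.
- label (a point): centre of the label field on the upper face of the strip's frosted end, 50 mm from the strip's centre along its x (25 mm from the frosted end's edge). Axes as the strip's.
- rest: fixed block of light wood under the strip, 120 x 36 x 30 high mm; the strip overhangs it by 7 mm on both long sides and 15 mm at both ends. Origin: centre of its underside; x along its length. It is the same both ways round; it lies at any yaw.
- tape: grey pocket tape measure standing upright on the glass strip, over its middle or clear part, at any yaw: 68 long (x) x 36 thick (y) mm, 62 high, about 200 g; the flat sides to grip are 36 mm apart; the top 12 mm is only 48 long (x -28 to +20 mm). Origin: centre of its underside.
- tape_mid (a point): middle of the tape measure, 31 mm above its underside
- tray: fixed shallow open tray of grey plastic, outside 120 (x) x 140 (y) x 28 high mm, walls and floor 4 mm. Origin: centre of its underside.
- reader: label reader fixed on the desk: a white foot 150 (x -60 to +90) x 100 (y) x 20 high mm, an aluminium column at the rear (x +55 to +85, y -22 to +22) and a white overhanging head (x -27.5 to +87.5, y -32 to +32, z 175 to 207 mm), a black lens under it (x 0, y 0) reaching down to z 169. Open in front (-x), which is turned roughly to the robot, and at both sides. Origin: on the desk straight below the lens. Axes: x from the open front to the column, z up.
- window (a point): where the label should be: straight below the reader's lens, 115 mm above the desk. Axes as the reader's; a label presented well has the strip's x along this x (frosted end towards the column) and z up.
- mouse: bystander, loose, leave alone: white computer mouse, 104 x 58 x 31 high (mm). Origin: centre of its underside.
- square_sample: bystander, loose, leave alone: clear square piece of glass lying flat, no notch, 70 x 70 x 6 (mm). Origin: centre of its underside.
- mug: bystander, loose, leave alone: white mug, diameter 80, handle at its +y, 92 high (mm). Origin: centre of its underside.
- pen_cup: bystander, loose, leave alone: dark metal pen cup, diameter 74, 98 high, pens to about 155 high (mm). Origin: centre of its underside.
- stapler: bystander, loose, leave alone: black stapler, 130 x 36 x 53 high (mm). Origin: centre of its underside.
- note_block: bystander, loose, leave alone: block of note paper, 77 x 77 x 14 high (mm). Origin: centre of its underside.
Things that resemble listed ones, but are neither listed nor needed, are in the scene too. What is shaped like the tape but pink is not meant.

How it is judged:
On the way, in this order (a step that is already met when the one before it is completed fails the run):
1. the tape measure lies released and at rest in the tray (x of tape_mid in the frame of tray between -0.056 and 0.056 m and y of tape_mid in the frame of tray between -0.066 and 0.066 m and z of tape_mid in the frame of tray between 0 and 0.05 m and linear speed of tape below 0.02 m/s and contact force between the fingers and tape below 0.1 N), for 0.2 s.
2. the glass strip is lifted clear of the rest in the fingers (height (world z) of sample above 0.06 m and contact force between the fingers and sample above 1 N), for 0.2 s.
At the end, for the whole second after the job is handed in: Strip held still by its clear part, touching nothing else: label centre within 16 mm of the lens axis along the reader's x and y, 80 to 145 mm above the desk, label up and level to 12 degrees, in line with the reader to 12 degrees, from its open front. Tape measure released at rest in the tray (all of step 1 and x of label in the frame of window between -0.016 and 0.016 m and y of label in the frame of window between -0.016 and 0.016 m and z of label in the frame of window between -0.035 and 0.03 m and angle between sample's own z axis and vertical below 0.21 rad and angle between the x axis of sample and the x axis of reader, either way round below 0.21 rad and x of sample in the frame of reader below -0.02 m and contact force between the fingers and sample above 1 N and x of the grasp point in the frame of sample below 0.025 m and linear speed of sample below 0.02 m/s and contact force between each of sample, the arm, the fingers and reader below 0.1 N and contact force between sample and rest below 0.1 N and contact force between sample and tray below 0.1 N and contact force between sample and tape below 0.1 N); the arm keeps its last pose, push and grip.
It fails at once if the reader is knocked by the strip or the robot (contact force between any of sample, the fingers, the arm and reader above 2 N).
It fails at once if a bystander is moved by more than 30 mm (distance of any of mouse, square_sample, mug, pen_cup, stapler, note_block from where it was at the start of the episode above 0.03 m).
It also fails if it takes over 61 s, if anything falls off the work surface, if the arm or the gripper's body presses on something with over 40 N, if the wrist force passes 120 N, or if a joint passes its speed limit or range.

## Working session

There is one attempt and no reset: what is moved stays moved. The work goes in short steps, Python scripts to look and compute and a tool call to move; the robot and the scene stay as the last step left them, time stands still between calls to the robot, and variables do not carry over. Pictures are saved under pics/ and viewed, about 8 in all and at most 12, crops included, and the job is handed in when it is done.

Besides the shell and the picture viewer there is one more tool, called after ">>>" as a command line: name --argument value ..., lists and objects as JSON in quotes. drive_tool: Moves the arm, as the interface text tells. Its arguments: {"type":"object","properties":{"deltas":{"type":"string"},"force":{"type":"number"}},"required":["deltas"]}

```bash
mkdir -p pics; cat > h.py <<'E'
import numpy as np, cv2
from cell import get_state, optics, bot
def snap(n):
    p,d=optics.camera(n); np.savez(f'{n}.npz',p=p,d=d); return p,d
def load(n):
    z=np.load(f'{n}.npz'); return z['p'],z['d']
def cam(n):
    c=optics.camera_info(n); return map(np.array,(c['K'],c['R'],c['t']))
def ray(n,u,v,z):
    K,R,t=cam(n); o=-R.T@t; d=R.T@np.linalg.solve(K,[u,v,1.]); return o+d*(z-o[2])/d[2]
def pts(n,d):
    K,R,t=cam(n); v,u=np.indices(d.shape)
    P=np.stack([(u-K[0,2])/K[0,0]*d,(v-K[1,2])/K[1,1]*d,d],-1)
    return (P-t)@R
def proj(n,X):
    K,R,t=cam(n); q=K@(R@np.array(X)+t); return q[:2]/q[2]
E
python3 - <<'E'
from h import *
for n in('top','side'):
    p,d=snap(n); cv2.imwrite(f'pics/{n}0.png',p[...,::-1]); K,R,t=cam(n); print(n,K.round(1).tolist(),R.round(3).tolist(),(-R.T@t).round(3))
E
```

```text
top [[418.6, 0.0, 320.4], [0.0, 418.6, 200.9], [0.0, 0.0, 1.0]] [[-0.014, -1.0, 0.006], [-0.994, 0.014, -0.11], [0.11, -0.007, -0.994]] [ 0.394 -0.112  1.465]
side [[396.7, 0.0, 316.7], [0.0, 396.7, 203.4], [0.0, 0.0, 1.0]] [[0.78, -0.626, 0.001], [-0.403, -0.502, -0.765], [0.48, 0.596, -0.644]] [ 0.045 -0.711  0.732]
```

View pics/top0.png

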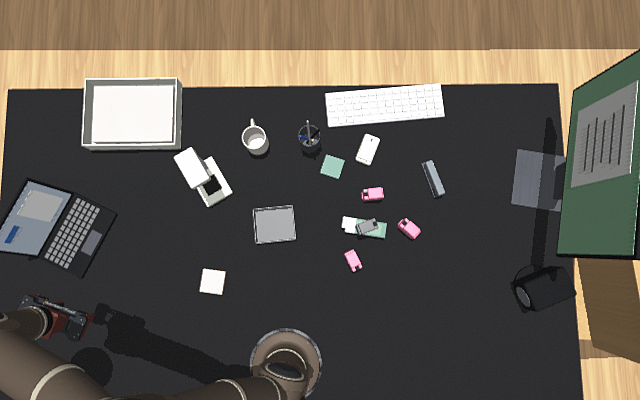

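View pics/side0.png

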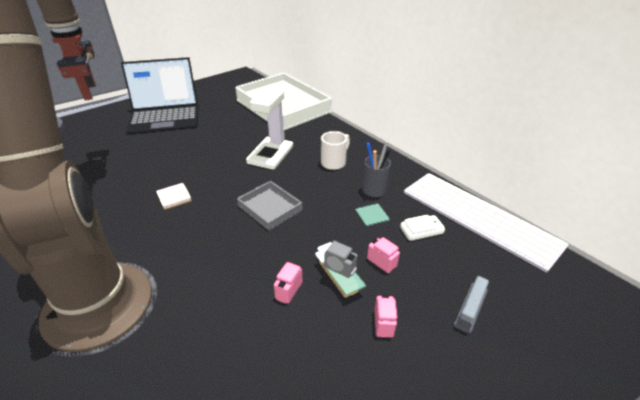

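Top view: the tape (368,227) stands on the strip (343–387, 228). The tray is at (275,224), the reader foot at (213,182) and its head at (192,167). The three tape-like blocks at (373,194), (409,229) and (353,261) are pink, so they are decoys. Next I'll confirm in one crop and take measurements.

```bash
python3 - <<'E'
from h import *
p,d=load('top'); s,ds=load('side')
a=cv2.resize(p[205:255,325:405],(640,400),interpolation=cv2.INTER_CUBIC)
b=cv2.resize(s[225:305,300:380],(400,400),interpolation=cv2.INTER_CUBIC)[:, :]
c=cv2.resize(p[140:215,165:245],(400,375),interpolation=cv2.INTER_CUBIC)
W=np.zeros((590,800,3),np.uint8); W[:300,:480]=cv2.resize(a,(480,300)); W[:320,480:800]=cv2.resize(b,(320,320)); W[325:590,:283]=cv2.resize(c,(283,265))
W[325:590,300:565]=cv2.resize(s[90:180,235:325],(265,265),interpolation=cv2.INTER_CUBIC)
cv2.imwrite('pics/crop1.png',W[...,::-1])
P=pts('top',d); Q=pts('side',ds)
def rect(P,m,name):
    X=P[m]; r=cv2.minAreaRect((X[:,:2]*1000).astype(np.float32)); print(name,m.sum(),np.round(r[0],1),np.round(r[1],1),round(r[2],1),'z',np.percentile(X[:,2],[5,50,95]).round(4))
def box(m,u0,u1,v0,v1):
    z=np.zeros_like(m); z[v0:v1,u0:u1]=m[v0:v1,u0:u1]; return z
z=P[...,2]; zs=Q[...,2]
rect(P,box((z>.028)&(z<.045),335,392,212,242),'strip top')
rect(P,box((z>.088)&(z<.11),345,392,212,242),'tape top')
rect(P,box((z>.075)&(z<.11),345,392,212,242),'tape top+')
rect(P,box((z>.018)&(z<.04),248,302,200,248),'tray rim')
rect(P,box((z>.012)&(z<.03),170,240,145,212),'foot')
rect(P,box((z>.19)&(z<.23),165,240,140,212),'head')
rect(Q,box((zs>.028)&(zs<.045),310,370,235,300),'S strip')
rect(Q,box((zs>.088)&(zs<.11),315,365,235,290),'S tape')
rect(Q,box((zs>.012)&(zs<.04),232,306,180,232),'S tray')
rect(Q,box((zs>.012)&(zs<.03),240,298,130,172),'S foot')
rect(Q,box((zs>.165)&(zs<.23),240,298,80,130),'S head')
def edges(P,m):
    X=P[m]; print(np.round(cv2.boxPoints(cv2.minAreaRect((X[:,:2]*1000).astype(np.float32)))).tolist())
edges(P,box((z>.19)&(z<.23),165,240,140,212));edges(P,box((z>.012)&(z<.03),170,240,145,212))
E
```

```text
strip top 407 [ 462.6 -269.8] [150.9  50. ] 80.1 z [0.0315 0.0367 0.0416]
tape top 190 [ 462.9 -274.4] [35.9 66.5] 19.8 z [0.0894 0.0978 0.1027]
tape top+ 227 [ 463.  -274.3] [36.5 67.4] 20.8 z [0.0841 0.0968 0.1027]
tray rim 204 [478.   37.6] [120. 140.] 4.9 z [0.0202 0.028  0.034 ]
foot 864 [674.1 291.3] [254.7 105.5] 32.5 z [0.0162 0.0213 0.0266]
head 818 [643.6 271.3] [116.7  65.1] 30.1 z [0.2003 0.2079 0.2121]
S strip 668 [ 461.6 -275. ] [144.3 125.4] 40.4 z [0.0322 0.0361 0.0415]
S tape 351 [ 459.3 -280.2] [37.7 59.4] 16.7 z [0.0895 0.0974 0.0998]
S tray 676 [473.2  36.5] [122.7 146.3] 5.5 z [0.0129 0.0225 0.0293]
S foot 766 [624.1 260.6] [149.6 101.1] 29.7 z [0.015  0.0201 0.0237]
S head 630 [636.8 267.7] [117.1  65.9] 30.1 z [0.18   0.2052 0.2082]
[[577.0, 270.0], [609.0, 214.0], [710.0, 272.0], [678.0, 329.0]]
[[538.0, 267.0], [595.0, 178.0], [810.0, 315.0], [753.0, 404.0]]
```

View pics/crop1.png

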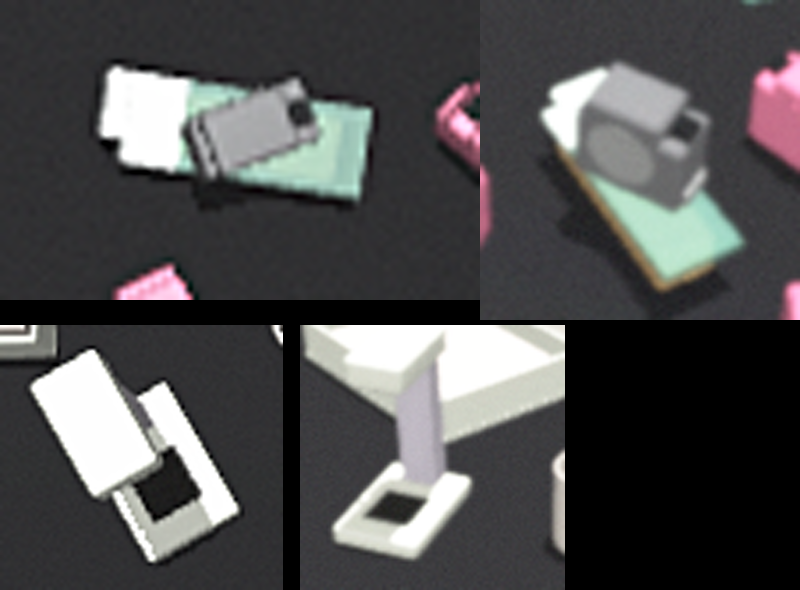

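Confirmed in the crop: the frosted end is the white one, towards +y. Its notch is at crop (115,155), on the +y/−x corner, so the strip's x yaw is about 80°. The grey tape (not pink) stands on the clear part. The reader's yaw is about 30°, with its origin near (0.614, 0.254).

```bash
cat >> h.py <<'E'
from scipy.spatial.transform import Rotation as Ro
def tool():
    s=get_state(); R=Ro.from_rotvec(s['tcp_rot']).as_matrix()
    print('t',round(s['clock'],2),'tcp',np.round(s['tcp_pos'],4),'jaw yaw',np.degrees(np.arctan2(R[1,1],R[0,1])).round(1),'z',R[:,2].round(3),'gap',round(s['finger_gap'],3),'q',np.round(s['joint_positions'],2),'F',np.round(s['ft_force'],1)); return s,R
def go(x,y,gz,jaw):
    s,R=tool(); d=(np.array([x,y,gz+.163])-s['tcp_pos'])/.04
    j=np.degrees(np.arctan2(R[1,1],R[0,1])); a=(jaw-j+90)%180-90
    a0=np.radians(j+a); y_=np.array([np.cos(a0),np.sin(a0),0]); z_=np.array([0,0,-1.]); G=np.c_[np.cross(y_,z_),y_,z_]
    print('units',d.round(2),'rot',(np.degrees(Ro.from_matrix(G@R.T).as_rotvec())/6).round(2))
E
python3 -c "
from h import *
go(.461,-.277,.15,20.8)"
```

```text
t 0.1 tcp [0.2206 0.5846 0.4039] jaw yaw 69.3 z [-0.    -0.001 -1.   ] gap 0.999 q [-1.28  0.41 -0.01  1.6   0.01  1.13 -0.08] F [-1.8  0.1 -0.3]
units [  6.01 -21.54  -2.27] rot [ 0.01 -0.01 -8.09]
```

>>> drive_tool --deltas "0 0.44 -0.88 0 0 0 -0.4; 0 0.88 -1.75 0 0 0 -0.8; 0 1.32 -2.63 0 0 0 -1.2; 0 1.75 -3.5 0 0 0 -1.6; 0 2.2 -4.4 0 0 0 -2; 0 2.64 -5.25 0 0 0 -2.4; 0 3.1 -6.15 0 0 0 -2.8; 0 3.5 -7 0 0 0 -3.2"

```text
clock: 0.77
tcp_pos: [0.3613, 0.3025, 0.4045]
tcp_rot: [-1.075, -2.952, 0.0]
ft_force: [0.0, -0.3, -0.1]
finger_gap: 0.999
```

>>> drive_tool --deltas "0 0.37 -0.9 0 0 0 -0.4; 0 0.75 -1.8 0 0 0 -0.8; 0 1.12 -2.7 0 0 0 -1.2; 0 1.5 -3.6 0 0 0 -1.6; 0 1.9 -4.5 0 0 0 -2; 0 2.25 -5.4 0 0 0 -2.4; 0 2.6 -6.3 0 0 0 -2.8; 0 3 -7 0 0 0 -3.2"

```text
clock: 1.43
tcp_pos: [0.4805, 0.0216, 0.4048]
tcp_rot: [1.554, 2.73, -0.0]
ft_force: [0.3, 0.4, -0.2]
finger_gap: 0.999
```

>>> drive_tool --deltas "0 -0.06 -0.95 -0.3 0 0 -0.2; 0 -0.12 -1.9 -0.6 0 0 -0.4; 0 -0.2 -2.8 -0.9 0 0 -0.6; 0 -0.3 -3.7 -1.2 0 0 -0.8; 0 -0.35 -4.6 -1.5 0 0 -1; 0 -0.4 -5.5 -1.8 0 0 -1.3; 0 -0.45 -6.4 -2 0 0 -1.5; 0 -0.5 -7.3 -2.27 0 0 -1.7"

```text
clock: 2.1
tcp_pos: [0.4602, -0.2689, 0.3133]
tcp_rot: [-1.786, -2.584, -0.0]
ft_force: [0.2, 0.1, 0.5]
finger_gap: 1.001
```

```bash
python3 -c "
from h import *
go(.461,-.277,.08,20.8)"
```

```text
t 2.1 tcp [ 0.4602 -0.2689  0.3133] jaw yaw 20.7 z [-0.  0. -1.] gap 1.001 q [-0.02  0.4   0.59  1.95 -0.29  0.88  1.08] F [0.2 0.1 0.5]
units [ 0.02 -0.2  -1.76] rot [-0.   -0.    0.02]
```

>>> drive_tool --deltas "0 0 -0.2 -0.6 0 0 0; 0 0 -0.2 -1.2 0 0 0; 0 0 -0.2 -1.78 0 0 0; 0 0 -0.2 -1.78 0 0 0; 1 0 -0.2 -1.78 0 0 0; 1 0 -0.2 -1.78 0 0 0; 1 0 -0.2 -1.78 0 0 0; 1 0 -0.2 -1.78 0 0 0" --force 35

```text
clock: 2.77
tcp_pos: [0.4612, -0.2753, 0.244]
tcp_rot: [1.784, 2.583, 0.001]
ft_force: [0.8, 0.1, -0.6]
finger_gap: 0.734
```

>>> drive_tool --deltas "1 0 0 0 0 0 0; 1 0 0 0 0 0 0; 1 0 0 0.3 0 0 0; 1 0 0 0.8 0 0 0; 1 0 0 1.5 0 0 0; 1 0 0 2.2 0 0 0; 1 0 0 2.2 0 0 0; 1 0 0 2.2 0 0 0"

```text
clock: 3.43
tcp_pos: [0.461, -0.2755, 0.3328]
tcp_rot: [1.783, 2.582, 0.002]
ft_force: [0.2, 0.7, -0.9]
finger_gap: 0.131
```

```bash
python3 -c "
from h import *
go(.4755,.037,.14,5)
p,d=snap('side');cv2.imwrite('pics/s1.png',cv2.resize(p[150:350,220:460],(720,600))[...,::-1])"
```

```text
t 3.43 tcp [ 0.461  -0.2755  0.3328] jaw yaw 20.7 z [ 0.004 -0.001 -1.   ] gap 0.131 q [-0.03  0.38  0.61  1.92 -0.27  0.92  1.08] F [ 0.2  0.7 -0.9]
units [ 0.36  7.81 -0.75] rot [ 0.01  0.04 -2.62]
```

View pics/s1.png

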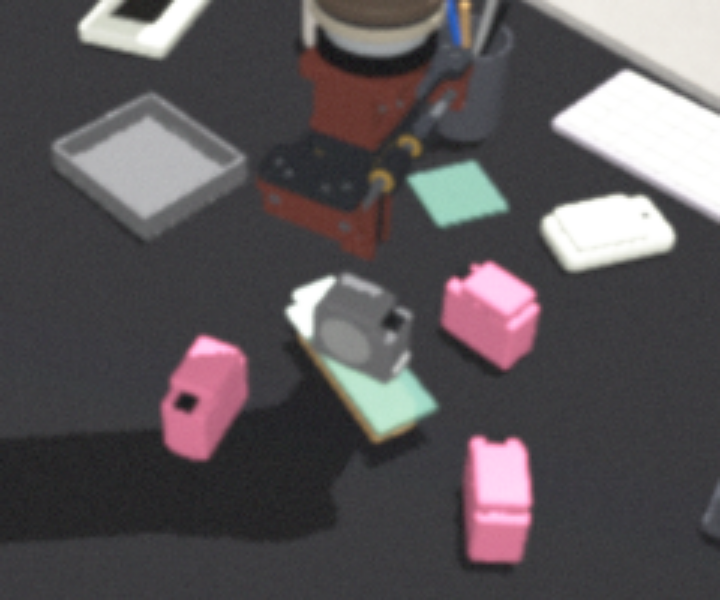

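The side picture shows the fingers closing slowly, and I lifted before they had gripped. The tape at (360,325) still stands on the strip. I'll reopen, check the tape's position and redo the grasp with more time to close.

>>> drive_tool --deltas "0 0 0 0 0 0 0; 0 0 0 0 0 0 0; 0 0 0 0 0 0 0; 0 0 0 0 0 0 0; 0 0 0 0 0 0 0; 0 0 0 0 0 0 0; 0 0 0 0 0 0 0; 0 0 0 0 0 0 0"

```text
clock: 4.15
tcp_pos: [0.4606, -0.2753, 0.3306]
tcp_rot: [-1.786, -2.585, 0.0]
ft_force: [0.1, -0.2, 0.3]
finger_gap: 0.65
```

```bash
python3 - <<'E'
from h import *
p,d=snap('side'); Q=pts('side',d); z=Q[...,2]
m=np.zeros(z.shape,bool); m[235:290,315:365]=((z>.088)&(z<.11))[235:290,315:365]
X=Q[m]; print(cv2.minAreaRect((X[:,:2]*1000).astype(np.float32)))
go(.461,-.277,.08,20.8)
E
```

```text
((459.4407958984375, -279.5069274902344), (36.75802230834961, 61.3984375), 20.266510009765625)
t 4.2 tcp [ 0.4606 -0.2753  0.3306] jaw yaw 20.7 z [-0.  0. -1.] gap 0.691 q [-0.03  0.38  0.61  1.93 -0.27  0.92  1.08] F [-0.5 -0.7 -0.3]
units [ 0.01 -0.04 -2.19] rot [-0.   -0.    0.01]
```

>>> drive_tool --deltas "0 0 0 0 0 0 0; 0 0 0 0 0 0 0; 0 0 0 0 0 0 0; 0 0 0 0 0 0 0; 0 0 0 -0.6 0 0 0; 0 0 0 -1.3 0 0 0; 0 0 0 -2 0 0 0; 0 0 0 -2.19 0 0 0"

```text
clock: 4.87
tcp_pos: [0.4597, -0.2743, 0.2398]
tcp_rot: [-1.782, -2.581, 0.001]
ft_force: [-0.6, 0.5, 0.3]
finger_gap: 0.999
```

>>> drive_tool --deltas "0 0 0 0 0 0 0; 1 0 0 0 0 0 0; 1 0 0 0 0 0 0; 1 0 0 0 0 0 0; 1 0 0 0 0 0 0; 1 0 0 0 0 0 0; 1 0 0 0 0 0 0; 1 0 0 0 0 0 0" --force 35

```text
clock: 5.53
tcp_pos: [0.4607, -0.2752, 0.2434]
tcp_rot: [1.785, 2.585, 0.0]
ft_force: [-0.5, -0.3, 0.4]
finger_gap: 0.509
```

>>> drive_tool --deltas "1 0 0 0 0 0 0; 1 0 0 0 0 0 0; 1 0 0 0 0 0 0; 1 0 0 0 0 0 0; 1 0 0 0 0 0 0; 1 0 0 0 0 0 0; 1 0 0 0 0 0 0; 1 0 0 0 0 0 0"

```text
clock: 6.2
tcp_pos: [0.4607, -0.2752, 0.2431]
tcp_rot: [1.785, 2.585, 0.0]
ft_force: [-1.2, 0.5, 4.2]
finger_gap: 0.412
```

The gap of 0.412 is 36 mm, so the tape is gripped. Next I lift it and carry it to the tray.

>>> drive_tool --deltas "1 0 0 0.3 0 0 0; 1 0 0 0.9 0 0 0; 1 0 0 1.7 0 0 0; 1 0.04 0.5 2.3 0 0 -0.2; 1 0.08 1.2 2.3 0 0 -0.5; 1 0.12 2.1 2.3 0 0 -0.8; 1 0.16 3 2.3 0 0 -1.1; 1 0.2 3.9 2.3 0 0 -1.4"

```text
clock: 6.87
tcp_pos: [0.4682, -0.118, 0.3357]
tcp_rot: [1.973, 2.444, 0.001]
ft_force: [0.2, 0.6, -1.5]
finger_gap: 0.408
```

>>> drive_tool --deltas "1 0.04 0.9 0 0 0 -0.3; 1 0.08 1.8 0 0 0 -0.6; 1 0.12 2.7 0 0 0 -0.9; 1 0.16 3.5 0 0 0 -1.2; 1 0.17 3.9 0 0 0 -1.2; 1 0.17 3.9 0 0 0 -1.2; 1 0.17 3.9 0 0 0 -1.2; 1 0.17 3.9 0 0 0 -1.2"

```text
clock: 7.53
tcp_pos: [0.4753, 0.0358, 0.3353]
tcp_rot: [2.12, 2.318, -0.0]
ft_force: [-0.1, -0.3, -0.9]
finger_gap: 0.405
```

```bash
python3 - <<'E'
from h import *
go(.4755,.037,.05,5)
p,d=snap('side'); cv2.imwrite('pics/s2.png',cv2.resize(p[100:320,200:440],(640,587))[...,::-1])
E
```

```text
t 7.53 tcp [0.4753 0.0358 0.3353] jaw yaw 5.1 z [ 0. -0. -1.] gap 0.405 q [-0.68  0.26  0.6   2.06 -0.19  0.88  0.11] F [-0.1 -0.3 -0.9]
units [ 0.    0.03 -3.06] rot [ 0.    0.   -0.01]
```

View pics/s2.png

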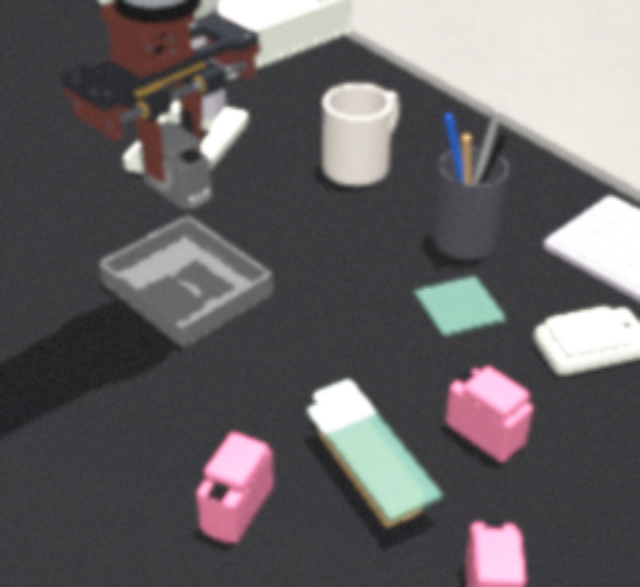

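The tape at (175,170) is held above the tray. The strip is bare and unmoved, with its white notched end at (345,405). I'll lower the tape and open only partway, so the finger backs clear the tray walls.

>>> drive_tool --deltas "1 0 0.03 -0.8 0 0 0; 1 0 0.03 -1.6 0 0 0; 1 0 0.03 -2.3 0 0 0; 1 0 0.03 -2.8 0 0 0; 1 0 0.03 -3.06 0 0 0; 1 0 0.03 -3.08 0 0 0; 1 0 0.03 -3.08 0 0 0; 0.35 0 0.03 -3.08 0 0 0"

```text
clock: 8.25
tcp_pos: [0.4759, 0.0372, 0.2125]
tcp_rot: [2.121, 2.316, 0.001]
ft_force: [0.4, 0.0, 0.2]
finger_gap: 0.451
```

>>> drive_tool --deltas "0.35 0 0 0 0 0 0; 0.35 0 0 0 0 0 0; 0.35 0 0 0 0 0 0; 0.35 0 0 0 0 0 0; 0.35 0 0 0 0 0 0; 0.35 0 0 0.5 0 0 0; 0.3 0 0 1.2 0 0 0; 0 0 0 2.2 0 0 0"

```text
clock: 8.92
tcp_pos: [0.4744, 0.038, 0.299]
tcp_rot: [-2.118, -2.317, 0.007]
ft_force: [1.6, 0.7, 0.1]
finger_gap: 0.739
```

>>> drive_tool --deltas "0 0 -0.8 0.5 0 0 0; 0 0 -1.7 0.7 0 0 0; 0 0 -2.6 0.7 0 0 0; 0 0 -3.5 0.7 0 0 0; 0 0 -3.6 0.7 0 0 0; 0 0 -3.6 0.7 0 0 0; 0 0 -3.6 0.7 0 0 0; 0 0 -3.6 0.7 0 0 0"

```text
clock: 9.58
tcp_pos: [0.4755, -0.1046, 0.3276]
tcp_rot: [-2.117, -2.32, -0.0]
ft_force: [0.5, 0.5, 0.3]
finger_gap: 0.999
```

```bash
python3 - <<'E'
from h import *
s,a=snap('side'); t,b=snap('top')
cv2.imwrite('pics/s3.png',np.vstack([cv2.resize(s[150:310,220:420],(500,400))[:,:],cv2.resize(t[190:270,240:440],(500,200))])[...,::-1])
for n,d,bx in(('side',a,(300,375,225,310)),('top',b,(330,400,205,250))):
    P=pts(n,d); z=P[...,2]; m=np.zeros(z.shape,bool); u0,u1,v0,v1=bx; m[v0:v1,u0:u1]=((z>.029)&(z<.045))[v0:v1,u0:u1]
    m=m&(load(n)[0].max(-1)>90)
    X=P[m]; X=X[np.abs(X[:,0]-.462)<.1]; print(n,len(X),cv2.minAreaRect((X[:,:2]*1000).astype(np.float32)),np.median(X[:,2]))
    P=P[(P[...,2]>.045)&(P[...,2]<.09)&(abs(P[...,0]-.475)<.06)&(abs(P[...,1]-.037)<.07)]
    if len(P): print('tape',len(P),np.median(P,0),P[:,2].max())
go(.462,-.272,.15,-9.9)
E
```

```text
side 1206 ((469.5315246582031, -270.4540100097656), (147.69248962402344, 143.46484375), 26.71338653564453) 0.03605888549212222
tape 289 [0.46727873 0.02596472 0.06206535] 0.06928274853794107
top 633 ((459.43597412109375, -291.36944580078125), (194.645751953125, 51.535858154296875), 81.13289642333984) 0.03703335871178171
tape 216 [0.47718237 0.03674009 0.06570048] 0.07403087170250126
t 9.68 tcp [ 0.4756 -0.1045  0.3276] jaw yaw 5.3 z [-0.001  0.    -1.   ] gap 0.999 q [-0.42  0.3   0.65  2.04 -0.24  0.87  0.46] F [ 0.4  0.1 -0.1]
units [-0.34 -4.19 -0.37] rot [-0.   -0.   -2.53]
```

View pics/s3.png

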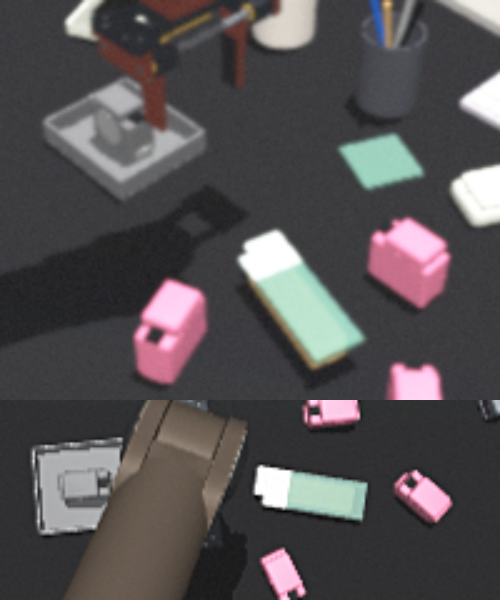

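The tape stands in the tray (top crop (85,487)), top at about 66 mm, and the strip is free. The arm and the pink blocks spoiled the strip mask, so I'm refining it using the connected component.

```bash
python3 - <<'E'
from h import *
for n in('top','side'):
    p,d=load(n); r,g,b=[p[...,i].astype(int) for i in range(3)]
    m=((g>120)&(g>=r-8)&(b>100)).astype(np.uint8); k,L=cv2.connectedComponents(m,connectivity=4)
    u,v=proj(n,[.462,-.275,.036]); l=L[int(v),int(u)]; vv,uu=np.nonzero(L==l)
    X=np.array([ray(n,a,c,.036)[:2] for a,c in zip(uu,vv)])*1000
    print(n,l,len(X),cv2.minAreaRect(X.astype(np.float32)))
    w=(L==l)&(abs(r-g)<15)
    W=np.array([ray(n,a,c,.036)[:2] for c,a in zip(*np.nonzero(w))])*1000; print(' white mean',W.mean(0) if len(W) else 0,len(W))
E
```

```text
top 172 668 ((461.4508361816406, -268.1371154785156), (151.76734924316406, 53.45315933227539), 80.01139831542969)
 white mean [ 471.87006228 -218.08313678] 198
side 81 1248 ((460.4672546386719, -271.2348937988281), (157.51388549804688, 57.1565055847168), 80.51458740234375)
 white mean [ 465.31772889 -229.60133149] 384
```

```bash
python3 -c "
from h import *
go(.455,-.3045,.1,-9.8)"
```

```text
t 9.68 tcp [ 0.4756 -0.1045  0.3276] jaw yaw 5.3 z [-0.001  0.    -1.   ] gap 0.999 q [-0.42  0.3   0.65  2.04 -0.24  0.87  0.46] F [ 0.4  0.1 -0.1]
units [-0.52 -5.   -1.62] rot [-0.   -0.   -2.51]
```

>>> drive_tool --deltas "0 -0.1 -0.9 0 0 0 -0.5; 0 -0.2 -1.8 0 0 0 -1; 0 -0.3 -2.7 0 0 0 -1.5; 0 -0.4 -3.6 -0.3 0 0 -2; 0 -0.5 -4.5 -0.8 0 0 -2.5; 0 -0.52 -5 -1.4 0 0 -2.5; 0 -0.52 -5 -1.62 0 0 -2.5; 0 -0.52 -5 -1.62 0 0 -2.5"

```text
clock: 10.35
tcp_pos: [0.4541, -0.3055, 0.2607]
tcp_rot: [-2.402, -2.019, 0.003]
ft_force: [0.2, 0.4, -0.4]
finger_gap: 1.001
```

>>> drive_tool --deltas "0 0 0 -0.4 0 0 0; 0 0 0 -0.8 0 0 0; 0 0 0 -1.2 0 0 0; 0 0 0 -1.5 0 0 0; 0 0 0 -1.67 0 0 0; 0 0 0 -1.67 0 0 0; 0 0 0 -1.67 0 0 0; 0.2 0 0 -1.67 0 0 0"

```text
clock: 11.02
tcp_pos: [0.4551, -0.306, 0.1971]
tcp_rot: [2.403, 2.022, 0.001]
ft_force: [-1.1, -0.6, 0.5]
finger_gap: 0.957
```

```bash
python3 -c "
from h import *
go(.455,-.3045,.033,-9.8)"
```

```text
t 11.02 tcp [ 0.4551 -0.306   0.1971] jaw yaw -9.9 z [ 0.001 -0.    -1.   ] gap 0.957 q [ 0.07  0.62  0.58  1.99 -0.53  0.68  0.81] F [-1.1 -0.6  0.5]
units [-0.    0.04 -0.03] rot [0.   0.01 0.01]
```

>>> drive_tool --deltas "1 0 0 0 0 0 0; 1 0 0 0 0 0 0; 1 0 0 0 0 0 0; 1 0 0 0 0 0 0; 1 0 0 0 0 0 0; 1 0 0 0 0 0 0; 1 0 0 0 0 0 0; 1 0 0 0 0 0 0" --force 45

```text
clock: 11.68
tcp_pos: [0.4547, -0.3061, 0.1964]
tcp_rot: [2.404, 2.022, 0.0]
ft_force: [0.3, 1.1, 2.4]
finger_gap: 0.56
```

>>> drive_tool --deltas "1 0 0 0 0 0 0; 1 0 0 0 0 0 0; 1 0 0 0 0 0 0; 1 0 0 0 0 0 0; 1 0 0 0.2 0 0 0; 1 0 0 0.6 0 0 0; 1 0 0 1.2 0 0 0; 1 0 0 2 0 0 0"

```text
clock: 12.35
tcp_pos: [0.4539, -0.3055, 0.2758]
tcp_rot: [-2.402, -2.02, 0.003]
ft_force: [0.7, -0.0, -1.1]
finger_gap: 0.564
```

```bash
python3 - <<'E'
from h import *
go(.45,.16,.16,-60)
p,d=snap('side'); cv2.imwrite('pics/s4.png',cv2.resize(p[180:310,280:440],(640,520))[...,::-1])
E
```

```text
t 12.35 tcp [ 0.4539 -0.3055  0.2758] jaw yaw -9.9 z [-0.004  0.001 -1.   ] gap 0.564 q [-0.01  0.5   0.68  1.95 -0.42  0.84  0.73] F [ 0.7 -0.  -1.1]
units [-0.1  11.64  1.18] rot [-0.03 -0.03 -8.35]
```

View pics/s4.png

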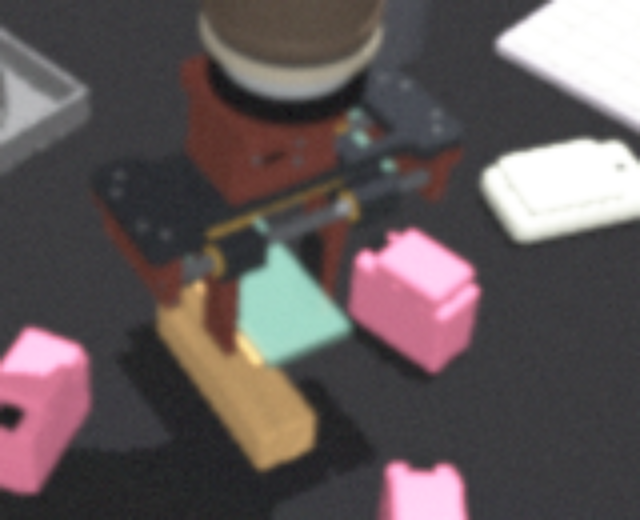

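The strip is level in the fingers, gripped by the clear part (the green end is visible at (290,310)). The gap of 0.564 is 50 mm. I'll carry it to the front of the reader.

>>> drive_tool --deltas "1 -0.05 0.4 0.4 0 0 -0.2; 1 -0.1 1 0.8 0 0 -0.7; 1 -0.15 1.7 1.18 0 0 -1.3; 1 -0.2 2.5 1.18 0 0 -1.9; 1 -0.25 3.3 1.18 0 0 -2.5; 1 -0.3 4.1 1.18 0 0 -3.1; 1 -0.35 4.9 1.18 0 0 -3.7; 1 -0.4 5.6 1.18 0 0 -4.3"

```text
clock: 13.07
tcp_pos: [0.4381, -0.0802, 0.3235]
tcp_rot: [-2.796, -1.43, -0.0]
ft_force: [1.0, 0.7, -0.8]
finger_gap: 0.563
```

>>> drive_tool --deltas "1 -0.03 0.8 0 0 0 -0.6; 1 -0.06 1.6 0 0 0 -1.2; 1 -0.1 2.4 0 0 0 -1.8; 1 -0.14 3.2 0 0 0 -2.4; 1 -0.18 4 0 0 0 -3; 1 -0.22 4.8 0 0 0 -3.5; 1 -0.25 5.4 0 0 0 -4; 1 -0.25 5.7 0 0 0 -4.05"

```text
clock: 13.73
tcp_pos: [0.428, 0.1491, 0.3234]
tcp_rot: [-3.033, -0.816, 0.0]
ft_force: [0.2, -1.1, -0.8]
finger_gap: 0.564
```

>>> drive_tool --deltas "1 0 0 -0.3 0 0 0; 1 0 0 -0.7 0 0 0; 1 0 0 -1 0 0 0; 1 0 0 -1.18 0 0 0; 1 0 0 -1.18 0 0 0; 1 0 0 -1.18 0 0 0"

```text
clock: 14.23
tcp_pos: [0.4288, 0.1452, 0.2764]
tcp_rot: [3.034, 0.813, -0.001]
ft_force: [-0.2, -0.6, -0.5]
finger_gap: 0.564
```

```bash
python3 - <<'E'
from h import *
go(.428,.147,.113,-60)
p,d=snap('side'); q,e=snap('top')
cv2.imwrite('pics/s5.png',np.vstack([cv2.resize(p[60:230,170:370],(470,400)),cv2.resize(q[140:240,170:405],(470,200))])[...,::-1])
E
```

```text
t 14.23 tcp [0.4288 0.1452 0.2764] jaw yaw -60.0 z [-0.    -0.001 -1.   ] gap 0.564 q [-1.13  0.39  0.87  2.17 -0.44  0.76 -1.02] F [-0.2 -0.6 -0.5]
units [-0.02  0.05 -0.01] rot [ 0.01 -0.    0.  ]
```

View pics/s5.png

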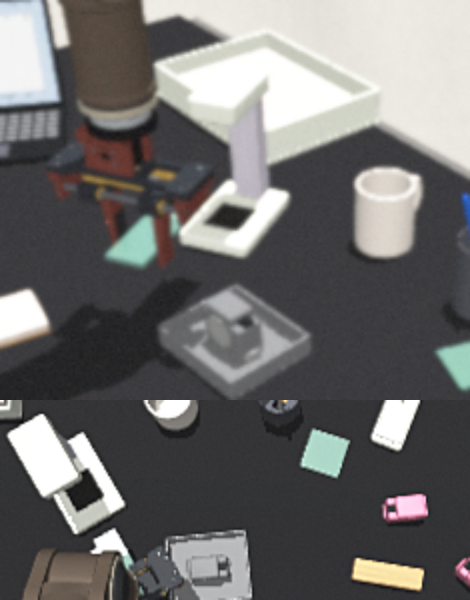

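The white notched end points into the reader's open front (top crop (110,545)) and lines up with the foot. Before inserting, I'll measure its lateral offset in the reader frame.

```bash
cat > strip.py <<'E'
from h import *
c,s=np.cos(np.radians(30)),np.sin(np.radians(30))
O={'top':(.6176,.2563),'side':(.611,.253)}
for n in O:
    p,d=load(n); P=pts(n,d); r,g,b=[p[...,i].astype(int) for i in range(3)]
    m=(P[...,2]>.1)&(P[...,2]<.13)&(p.max(-1)>115)&(abs(P[...,0]-.55)<.2)&(abs(P[...,1]-.22)<.15)&(b>r-10)
    k,L,st,_=cv2.connectedComponentsWithStats(m.astype(np.uint8)); 
    for i in range(1,k):
        if st[i,4]<25: continue
        X=P[L==i]; D=X[:,:2]-O[n]; x=D[:,0]*c+D[:,1]*s; y=-D[:,0]*s+D[:,1]*c
        print(n,st[i].tolist(),'x',np.percentile(x,[2,50,98]).round(4),'y',np.percentile(y,[2,50,98]).round(4),'z',np.percentile(X[:,2],[10,50,90]).round(4), 'rect',[np.round(q,1) for q in cv2.minAreaRect((X[:,:2]*1000).astype(np.float32))], p[L==i].mean(0).round(0))
        sl=np.polyfit(x,X[:,2],1)[0]; print('  pitch deg',np.degrees(np.arctan(sl)).round(1))
E
python3 strip.py
```

```text
top [216, 204, 20, 20, 143] x [-0.1678 -0.1244 -0.1066] y [-0.0257 -0.0148  0.0155] z [0.1134 0.1172 0.1207] rect [array([510.4, 177.3]), array([65.3, 46.9]), np.float64(64.2)] [235. 242. 239.]
  pitch deg 0.6
top [234, 241, 16, 11, 88] x [-0.2555 -0.2467 -0.2373] y [-0.0237 -0.0001  0.0227] z [0.1143 0.1176 0.1214] rect [array([404.4, 132.3]), array([18.9, 49.2]), np.float64(28.2)] [164. 204. 190.]
  pitch deg -2.9
side [267, 112, 16, 12, 128] x [0.0552 0.0597 0.0831] y [-0.0226 -0.0067  0.0216] z [0.1035 0.1156 0.1277] rect [array([667.7, 280.8]), array([23.8, 49.7]), np.float64(59.8)] [187. 181. 189.]
  pitch deg 2.4
side [215, 152, 22, 22, 276] x [-0.2543 -0.2251 -0.1701] y [-0.0268  0.0038  0.0236] z [0.1145 0.1165 0.118 ] rect [array([428., 146.]), array([87.9, 59.9]), np.float64(23.9)] [149. 196. 182.]
  pitch deg 0.2
```

Both cameras put the strip's centre at reader x = −0.180, so the label is at −0.130. They also give y ≈ 0, z ≈ 0.117 and a level strip. I'll advance 130 mm along the 30° axis.

>>> drive_tool --deltas "1 0.25 0.15 0 0 0 0; 1 0.7 0.4 0 0 0 0; 1 1.15 0.66 0 0 0 0; 1 1.6 0.92 0 0 0 0; 1 2 1.16 0 0 0 0; 1 2.3 1.33 0 0 0 0; 1 2.5 1.44 0 0 0 0; 1 2.5 1.44 0 0 0 0"

```text
clock: 15.0
tcp_pos: [0.5299, 0.2044, 0.2768]
tcp_rot: [3.034, 0.815, 0.003]
ft_force: [-0.1, 0.6, -1.7]
finger_gap: 0.565
```

>>> drive_tool --deltas "1 0.1 0.06 0 0 0 0; 1 0.2 0.12 0 0 0 0; 1 0.31 0.18 0 0 0 0; 1 0.31 0.18 0 0 0 0; 1 0.31 0.18 0 0 0 0; 1 0.31 0.18 0 0 0 0; 1 0.31 0.18 0 0 0 0; 1 0.31 0.18 0 0 0 0"

```text
clock: 15.67
tcp_pos: [0.5409, 0.2106, 0.2763]
tcp_rot: [-3.034, -0.814, 0.0]
ft_force: [-0.0, -0.3, -0.3]
finger_gap: 0.566
```

```bash
python3 - <<'E'
from h import *
tool(); p,d=snap('side'); q,e=snap('top')
cv2.imwrite('pics/s6.png',np.vstack([cv2.resize(p[60:230,170:370],(470,400)),cv2.resize(q[130:230,150:385],(470,200))])[...,::-1])
E
python3 strip.py
```

```text
t 15.67 tcp [0.5409 0.2106 0.2763] jaw yaw -60.0 z [-0.  0. -1.] gap 0.566 q [-1.02  0.59  0.79  1.87 -0.53  0.9  -1.02] F [-0.  -0.3 -0.3]
top [207, 170, 9, 16, 44] x [-0.0306 -0.0158  0.0205] y [-0.0258 -0.0209 -0.0099] z [0.1124 0.1171 0.1206] rect [array([622.6, 239.4]), array([53.7, 17.2]), np.float64(30.5)] [222. 233. 228.]
  pitch deg -1.7
top [213, 205, 17, 12, 120] x [-0.1264 -0.1144 -0.1012] y [-0.0239  0.0013  0.0232] z [0.1134 0.1175 0.1207] rect [array([519.2, 199. ]), array([25.9, 48.7]), np.float64(26.8)] [170. 210. 196.]
  pitch deg -0.2
side [264, 127, 6, 11, 36] x [-0.0488 -0.0281 -0.0023] y [-0.026  -0.0188 -0.0044] z [0.1128 0.1155 0.1169] rect [array([599.2, 225.8]), array([58.3, 15.1]), np.float64(56.3)] [171. 191. 183.]
  pitch deg 0.5
side [239, 128, 20, 22, 239] x [-0.1244 -0.0932 -0.0312] y [-0.0248  0.0049  0.0251] z [0.114  0.116  0.1177] rect [array([547.2, 219.2]), array([106.9,  60.2]), np.float64(29.8)] [147. 193. 179.]
  pitch deg 0.2
```

View pics/s6.png

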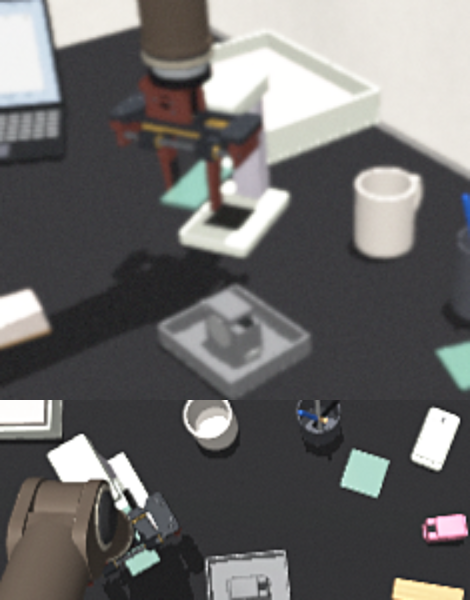

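The rear edge is at reader x = −0.125 in both views, so the label is about 0 to 1 mm from the lens axis. It is level, y ≈ 0, z ≈ 0.117, and the tape is still in the tray. Handing in.

```bash
python3 -c "
from h import *
print(bot.job_done()); tool()"
```

```text
the job is handed in; nothing more can be done
None
the job is handed in; nothing more can be done
```

The tape measure is upright and released in the grey tray, and the strip is held still in the label reader. I handed the job in at about 16 s of the 61 s allowed; no verdict is reported.

- **Strip grip:** I picked the strip up about 35 mm behind its centre, on the clear part. The frosted notched end went straight in from the reader's open front.
- **Last checks:** in the last pictures the label was within about 2 mm of the lens axis in x and y. It was about 117 mm above the desk and level. Its yaw matched the reader's, since the tool's jaws read −60.0° against the −60° wanted. Wrist force was near zero, so nothing showed contact with the reader.
- **First tape grasp failed:** I lifted before the slow fingers had closed. The tape stayed where it was, and the second try held.
- **Camera disagreement:** the two cameras placed the reader about 7 mm apart. I compared the strip with the reader within each view, and both gave the same result.
- **Other items:** the ones in view in the last pictures looked unmoved. I did not measure any of the bystanders.

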